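# Set and lock the spindle adjuster of a small spinning machine

## Task

On the green spinning machine, turn the brass adjuster head until its white pointer line is on the red mark of the dial. Then run the orange locknut down clockwise by its lever until it seats on the washered boss beneath it, and nip it up firmly but without forcing it: a push of about 10 N on the outer part of the lever is right. Leave the pointer on the mark and the other things where they are.

Things in the scene. Friction and masses are not known exactly. Their poses are not given: they have to be found in the camera images.
- machine: spinning machine fixed to the table: dark base plate 200 x 360 x 12 mm, green motor housing at its +y end (top 127 mm above the table), spindle along its +x side, aluminium pedestal with the adjuster at front right. Origin on the table, mid-length. The adjuster's vertical axis is at (-40, -70) mm; the housing begins 135 mm from it in +y, the spindle's cop 98 mm in +x (up to 92 mm high).
- boss: the fixed threaded steel boss on the pedestal that the adjuster's shank runs through: cylinder 34 mm diameter, 26 mm high; origin on the axis at its foot, 40 mm above the table. On its top (66 mm above the table) lies a dark spring washer of the same diameter, 0.5 to 2 mm thick: not known exactly, so the point where the locknut seats must be felt.
- adjuster (a joint): angle of the brass adjuster screw, rad: 0 when the white pointer line is on the red mark, positive clockwise (seen from above) past it. Starts 0.5 to 1.3 rad short of the mark (negative): turn it clockwise. About 0.08 N m of friction; it stays where it is left.
- adjuster_head (a point): centre of the top of the adjuster's flat brass head, on the axis, 113 mm above the table; x axis along the white pointer line. Head 34 mm long (x), 14 mm thick (y), 24 mm high, underside 89 mm above the table; below it only the 16 mm shank through the locknut. It does not rise or sink.
- locknut: orange locknut round the shank below the head: hub 34 mm diameter, 14 mm thick, with one lever 10 mm wide, 12 high, reaching 75 mm from the axis. Origin on the axis at its underside, 69 to 71 mm above the table at the start; its x axis points along the lever. Clockwise from above it sinks 1 mm per rad and seats after 1.7 to 4.2 rad.
- bobbin_a: bystander: pale wooden bobbin, 32 mm diameter, 53 mm high, standing; origin under its centre
- bobbin_b: bystander: red bobbin, 32 mm diameter, 53 mm high, standing; origin under its centre
- bobbin_c: bystander: dark wooden bobbin, 32 mm diameter, 53 mm high, standing on the machine's base plate in front of the motor housing; origin under its centre
- jar: bystander: glass jar with red lid, 64 mm diameter, 90 mm high; origin under its centre
- oil_bottle: bystander: blue oil bottle, 40 mm diameter, 110 mm high; origin under its centre
- spanner: bystander: steel spanner lying on the table
- spare_ring: bystander: steel spacer ring, 34 mm diameter, 9 mm high, lying flat; origin under its centre
- red_mark (a point): the red mark on the white dial (radius 36 mm) round the adjuster's axis: straight towards the machine's +x from the axis, 30 mm out, 40 mm above the table
- lever_push (a point): middle of the locknut's lever, 60 mm from the axis, 7 mm above the nut's underside; moves with it. Pushing here sideways takes about 1 N while the nut runs free; once it seats the push climbs by 1 N every 2 to 4 mm. 7 to 13 N (10 is ideal) locks it, and it stays tight when let go; less than 6 N is too loose, above 15 N its thread is overloaded. Fits shut fingertips pushing from above.

How it is judged (in metres and radians):
On the way, in this order (a step that is already met when the one before it is completed fails the run):
1. the adjuster's pointer is on the red mark (within 0.15 rad) (value of joint adjuster between -0.15 and 0.15 rad), for 0.3 s.
2. the locknut is clamped against the boss (its washer) with more than 25 N (contact force between locknut and boss above 25 N), for 0.2 s.
At the end, for the whole second after the job is handed in: The locknut sits on the boss's washer and presses on it with more than 25 N by itself (reached with some 6 N at the lever), and the adjuster's pointer is within 0.15 rad of the red mark (all of step 1 and contact force between locknut and boss above 25 N); the robot touches nothing.
It fails at once if the locknut is overtightened: it presses on the boss with more than 85 N (some 16 N at the lever) (contact force between locknut and boss above 85 N).
It fails at once if a bystander (bobbins, jar, oil bottle, spanner, spacer ring) is moved more than 30 mm (distance of any of bobbin_a, bobbin_b, bobbin_c, jar, oil_bottle, spanner, spare_ring from where it was at the start of the episode above 0.03 m).
It also fails if it takes over 61 s, if anything falls off the work surface, if the arm or the gripper's body presses on something with over 40 N, if the wrist force passes 120 N, or if a joint passes its speed limit or range.

## Robot

A 6-joint arm with a two-finger parallel gripper is mounted at the origin on the work surface. World frame = base frame: x ahead of the robot, y to its left, z up, the work surface at z = 0. Lengths are in m, angles in degrees, forces in N, time in s.
With the tool pointing down it reaches from about 0.375 to 0.9 m from the base axis. Payload 3.1 kg.
Tool frame: the origin (TCP) lies midway between the tips of the shut fingers; the grasp point (between the pads) lies 19 mm behind it; z points along the fingers, y is the line along which they close (so a half turn about z gives the same grasp; the last joint's range is limited). The gripper opens to 87 mm and grips with 3 to 60 N. Pads are 19 mm wide; open, the fingers measure 117 mm over their backs; the gripper's body (75 mm by 190 mm) begins 51 mm behind the grasp point.
Start: joints at [-73.596, 30.224, 82.088, -0, 67.689, -10.227], TCP at [0.28, -0.559, 0.223] pointing down, gripper open.
Joint ranges: [-176.69, 176.69], [-43.24, 126.21], [12.49, 139.97], [-82, 262], [0, 151.66], [-163.58, 163.58]. Speed limits (degrees/s): [159.86, 159.86, 180, 180, 180, 180].

## Interface

Orientations are given as a 3x3 rotation matrix whose columns are the frame's x, y, z axes.
In Python, from rig import bot, capture gives the robot as it stands.
- The arm moves only by the shell command python3 -m handwheel 'ROWS'. ROWS is a JSON list that holds a single list of rows (three levels of brackets), with 1 to 20 rows, each of 7 numbers: dx, dy, dz in shares of 60 cm (1.0 is 60 cm), then a rotation vector rx, ry, rz in normalised numbers (1 is 180 degrees), then the opening from 0.0 (shut) to 1.0 (fully open); each row is the pose to reach, as a shift and turn from the pose commanded when the command began, along the tool's axes at that moment; what a row does not reach only later rows make up. A row lasts 1/10 s, in which the tool goes at most 0.05 m and 8.59 degrees, less where a joint would pass 70% of its speed; a pose out of reach is approached as far as the arm can. The fingers move at their own pace and stop on an object; the grip force is fixed at half the most. Time passes only in rows, so rows that do not move let the fingers close. It prints the time, the measured TCP pose, the force, the opening and the grip force at its end. A shift or turn number past 1, either way, is cut back to 1. Input that does not fit is refused with a message, and nothing moves.
- bot.read_state(): the state, without advancing time (a new reading comes with each control period).
- capture(name): name is "scene" or "top" or "wrist"; returns a dict with "color" (384x512x3 uint8, red, green, blue), "K" (3x3 intrinsics, pixels), "view" (4x4, takes a point from world to camera coordinates); the wrist camera has in their place "mount" (4x4, takes a point from camera to tool coordinates, whose origin is the TCP and whose axes are the flange's). Camera axes: x right, y up, looking along -z (the intrinsics and any distortion apply to the point x, -y, -z); pixel columns grow to the right and rows downward; lengths in m; the calibration is good to about 2 mm. A picture is of the moment at which its call begins: read the wrist's pose just before it. There is no depth.
- bot.hand_in(): hands the job in; it is judged then, once.
The state is a dict: "time_s": time; "joint_positions": joint angles; "qvel": joint speeds; "tau": joint torques, N m; "position": TCP position; "tcp_rot": TCP orientation; "force": force on the tool from outside, world axes, zero at the start; "moment": the same for the moment, N m; "opening": opening from 0.0 (shut) to 1.0 (fully open); "grasp_force": force on a finger pad.
Only numpy, scipy, OpenCV 4.12 (cv2) and the standard library are available. Lean on these libraries where they do the work, as an engineer would, in place of code of your own. Each camera call takes 0.05 s, during which the arm holds its last target. There are 200 camera calls.

## Working session

There is one attempt and no reset: what is moved stays moved. The work goes in short steps, Python scripts to look and compute and a shell command to move; the robot and the scene stay as the last step left them, time stands still between calls to the robot, and variables do not carry over. Pictures are saved under pics/ and viewed, at most 10 in all, crops included, and the job is handed in when it is done.

```bash
mkdir -p pics; ls; python3 - <<'E'
from rig import bot,capture
import cv2,numpy as np
s=bot.read_state()
print(s)
for n in ("scene","top"):
    c=capture(n);cv2.imwrite(f"pics/{n}0.png",c["color"][:,:,::-1]);print(n,c["K"],c["view"],[k for k in c])
    np.savez(f"{n}0.npz",**{k:c[k] for k in("color","K","view")})
E
```

```text
pics
{'time_s': 0.0, 'joint_positions': array([-7.35981317e+01,  3.02781812e+01,  8.21548131e+01, -1.74493648e-03,
        6.76881550e+01, -1.02288167e+01]), 'qvel': array([ 0.06683366, -0.01779853, -0.03785859, -0.06916782, -0.00139665,
       -0.01866324]), 'tau': array([-3.85382819e-06, -4.40042210e+01, -1.76594746e+01,  6.32400624e-02,
        5.81498339e-02, -1.75157998e-04]), 'position': array([ 0.27994767, -0.55799912,  0.22158877]), 'tcp_rot': array([[ 8.93909222e-01,  4.48247603e-01, -6.24091919e-04],
       [ 4.48247903e-01, -8.93907006e-01,  2.02044854e-03],
       [ 3.47781075e-04, -2.08584547e-03, -9.99997764e-01]]), 'force': array([-0.06552148,  0.56526666,  0.19123504]), 'moment': array([-0.06360048,  0.00122874, -0.00612476]), 'grasp_force': 0.0, 'opening': 1.0027264521888661}
scene [[371.34340878   0.         260.63374245]
 [  0.         371.34340878 195.73848728]
 [  0.           0.           1.        ]] [[-0.69982057  0.71414327 -0.01582928  0.36860265]
 [-0.43270064 -0.40618263  0.80485143  0.16858434]
 [ 0.56834965  0.57010092  0.59326521 -1.50175416]
 [ 0.          0.          0.          1.        ]] ['color', 'K', 'view']
top [[436.02443822   0.         242.2825768 ]
 [  0.         436.02443822 196.76793513]
 [  0.           0.           1.        ]] [[-0.02188814 -0.99971185 -0.00985542  0.02747778]
 [ 0.99278431 -0.02289686  0.11770746 -0.53932726]
 [-0.1178992  -0.00720791  0.99299941 -1.2337407 ]
 [ 0.          0.          0.          1.        ]] ['color', 'K', 'view']
```

```bash
python3 - <<'E'
import cv2
a=cv2.imread('pics/top0.png');cv2.imwrite('pics/top0b.png',cv2.resize(a,(768,576),interpolation=cv2.INTER_CUBIC))
a=cv2.imread('pics/scene0.png');cv2.imwrite('pics/scene0b.png',cv2.resize(a,(768,576),interpolation=cv2.INTER_CUBIC))
E
```

```text
(no output)
```

View pics/top0b.png

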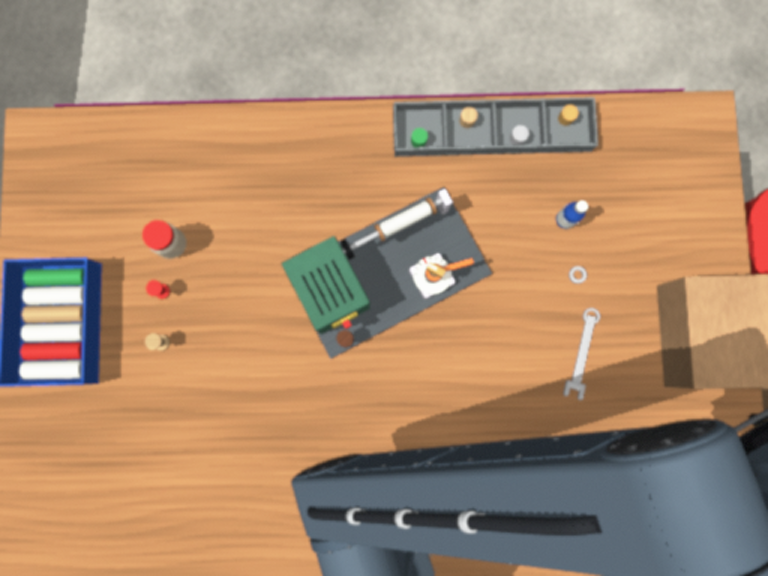

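View pics/scene0b.png

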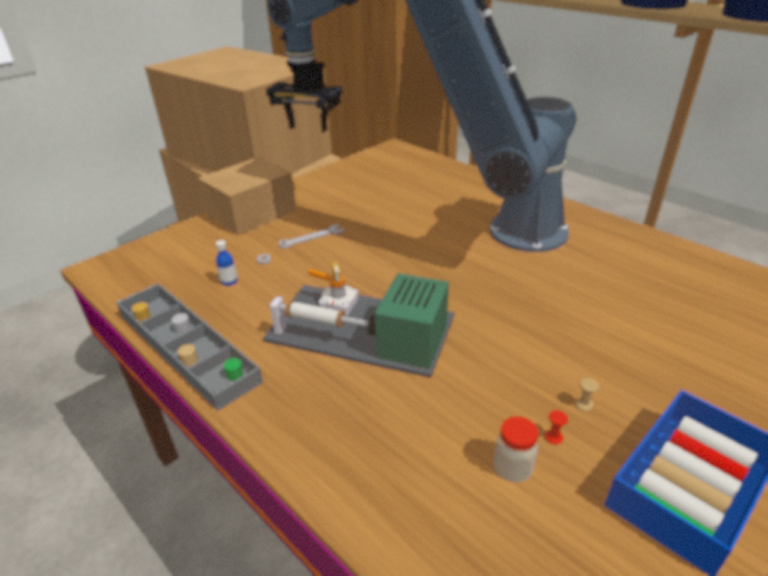

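The top view shows the machine with its housing to the left (+y). The adjuster is at about (437,270) in the upscaled picture, the orange lever points right to (472,263), and the base plate's near edge runs (331,357)-(490,270). The scene view agrees.

```bash
cat > h.py <<'E'
import numpy as np,cv2
from rig import bot,capture
def ray(K,view,px):
    d=np.linalg.inv(K)@np.array([px[0],px[1],1.]); d=np.array([d[0],-d[1],-d[2]])
    R=view[:3,:3];return -R.T@view[:3,3],R.T@d
def onz(K,view,px,z):
    o,d=ray(K,view,px);return o+d*(z-o[2])/d[2]
def wrist():
    s=bot.read_state();c=capture("wrist");T=np.eye(4);T[:3,:3]=s["tcp_rot"];T[:3,3]=s["position"]
    return c["color"],c["K"],np.linalg.inv(T@c["mount"]),c
def totool(v): # world vector to tool axes
    return bot.read_state()["tcp_rot"].T@np.array(v)
E
python3 - <<'E'
from h import *
t=np.load('top0.npz');K,V=t['K'],t['view']
f=lambda x,y,z:onz(K,V,(x/1.5,y/1.5),z)
a=f(331,357,.012);b=f(490,270,.012);c=f(446,188,.012)
print(a,b,c, 'len',np.linalg.norm(a-b),np.linalg.norm(b-c))
y=(a-b)/np.linalg.norm(a-b);x=(c-b)/np.linalg.norm(c-b);print(np.degrees(np.arctan2(y[1],y[0]))-90,np.degrees(np.arctan2(x[1],x[0])))
o=(a+b)/2+x*.1
print('axis',o-.04*x-.07*y, 'head px',f(437,267,.113), f(472,263,.08))
print(capture('wrist')['mount'],capture('wrist')['K'])
s=bot.read_state()
ax=o-.04*x-.07*y
print(totool(np.array([ax[0],ax[1],.30])-s['position']))
E
```

```text
[0.42251668 0.08120533 0.012     ] [ 0.58634397 -0.2350535   0.012     ] [ 0.75438189 -0.15454859  0.012     ] len 0.35617275607495685 0.18632707887216848
27.38490223807345 25.598511344717508
axis [ 0.59073856 -0.11315591  0.012     ] head px [ 0.57862563 -0.12007974  0.113     ] [ 0.5899314  -0.18922221  0.08      ]
[[ 3.41820153e-04  9.62151181e-01  2.72516031e-01  7.44091231e-02]
 [ 9.99999726e-01 -1.49933328e-04 -7.24953795e-04 -6.36692027e-05]
 [-6.56655915e-04  2.72516204e-01 -9.62150969e-01 -1.62101808e-01]
 [ 0.00000000e+00  0.00000000e+00  0.00000000e+00  1.00000000e+00]] [[302.1614731    0.         260.98990255]
 [  0.         302.1614731  192.22843756]
 [  0.           0.           1.        ]]
[ 0.47726773 -0.2587019  -0.07760527]
```

Careful with the scale: shifts go in shares of 60 cm and turns go in shares of 180 degrees. That gives: 0.475 m / 0.6 = 0.7917, 0.28 m / 0.6 = 0.4667.

```bash
python3 -m handwheel '[[[0.0667, -0.035, 0, 0, 0, 0, 1], [0.1333, -0.07, 0, 0, 0, 0, 1], [0.2, -0.105, 0, 0, 0, 0, 1], [0.2667, -0.14, 0, 0, 0, 0, 1], [0.3333, -0.175, 0, 0, 0, 0, 1], [0.4, -0.2117, 0, 0, 0, 0, 1], [0.4667, -0.2483, 0, 0, 0, 0, 1], [0.5333, -0.2833, 0, 0, 0, 0, 1], [0.6, -0.3183, 0.0167, 0, 0, 0, 1], [0.6667, -0.3533, 0.0333, 0, 0, 0, 1], [0.7333, -0.3917, 0.05, 0, 0, 0, 1], [0.7917, -0.43, 0.0583, 0, 0, 0, 1], [0.7917, -0.43, 0.0583, 0, 0, 0, 1], [0.7917, -0.43, 0.0583, 0, 0, 0, 1], [0.7917, -0.43, 0.0583, 0, 0, 0, 1]]]'
python3 - <<'E'
from h import *
im,K,V,c=wrist();cv2.imwrite('pics/w1.png',im[:,:,::-1]);cv2.imwrite('pics/w1b.png',cv2.resize(im[:,:,::-1],(768,576),interpolation=cv2.INTER_CUBIC))
np.savez('w1.npz',color=im,K=K,view=V);print(K,[k for k in c],bot.read_state()['joint_positions'])
E
```

```text
time_s: 1.7
position: [0.5888, -0.1158, 0.1876]
tcp_rot: [[0.894, 0.448, -0.0], [0.448, -0.894, -0.0], [-0.0, 0.0, -1.0]]
force: [0.7, -0.1, -0.1]
opening: 1.002
grasp_force: 0.0
[[302.1614731    0.         260.98990255]
 [  0.         302.1614731  192.22843756]
 [  0.           0.           1.        ]] ['color', 'K', 'mount'] [-2.18233271e+01  3.06423800e+01  8.78120825e+01 -2.41032904e-02
  6.15453673e+01  4.16416890e+01]
```

View pics/w1b.png

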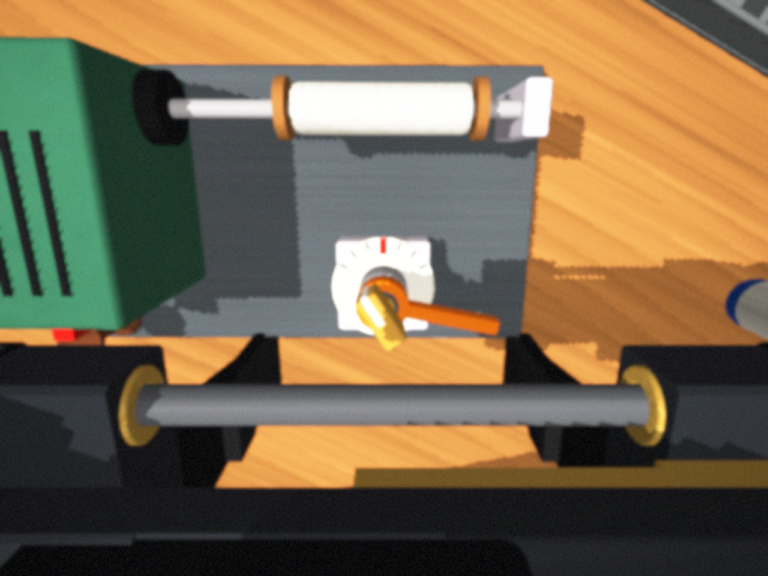

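The wrist view shows the red mark at (383,245), the brass head from about (368,290) to (392,348) and the lever tip at (498,325), all in upscaled pixels. I'll zoom in on the head.

```bash
python3 - <<'E'
from h import *
t=np.load('w1.npz');im,K,V=t['color'],t['K'],t['view']
c=im[150:240,205:345,::-1];cv2.imwrite('pics/w1c.png',cv2.resize(c,None,fx=5.5,fy=5.5,interpolation=cv2.INTER_CUBIC))
hsv=cv2.cvtColor(im,cv2.COLOR_RGB2HSV)
def blob(lo,hi,roi):
    m=cv2.inRange(hsv,lo,hi);k=np.zeros_like(m);x0,y0,x1,y1=roi;k[y0:y1,x0:x1]=m[y0:y1,x0:x1]
    n,l,st,ce=cv2.connectedComponentsWithStats(k)
    i=1+np.argmax(st[1:,4]);return ce[i],st[i],l==i
r,st,_=blob((0,150,120),(5,255,255),(240,150,275,180));print('red',r,st)
R=onz(K,V,r,.04);print(R)
g,st,m=blob((20,100,100),(32,255,255),(225,180,290,240));print('brass',g,st)
print(onz(K,V,g,.11),cv2.minAreaRect(np.argwhere(m)[:,::-1].astype(np.float32)))
o,st,m=blob((6,200,120),(17,255,255),(240,180,340,230));print('orange',o,st)
print(cv2.minAreaRect(np.argwhere(m)[:,::-1].astype(np.float32)))
E
```

```text
red [255.         163.81818182] [254 160   3   8  22]
[ 0.60150765 -0.10272181  0.04      ]
brass [250.95798319 219.53781513] [238 201  29  33 238]
[ 0.56935746 -0.11622747  0.11      ] ((250.6597900390625, 216.5154571533203), (38.77814483642578, 11.715176582336426), 50.52753829956055)
orange [290.11837655 206.67643743] [246 185  86  38 887]
((286.6881103515625, 208.28338623046875), (90.46959686279297, 23.47817039489746), 20.74608039855957)
```

View pics/w1c.png

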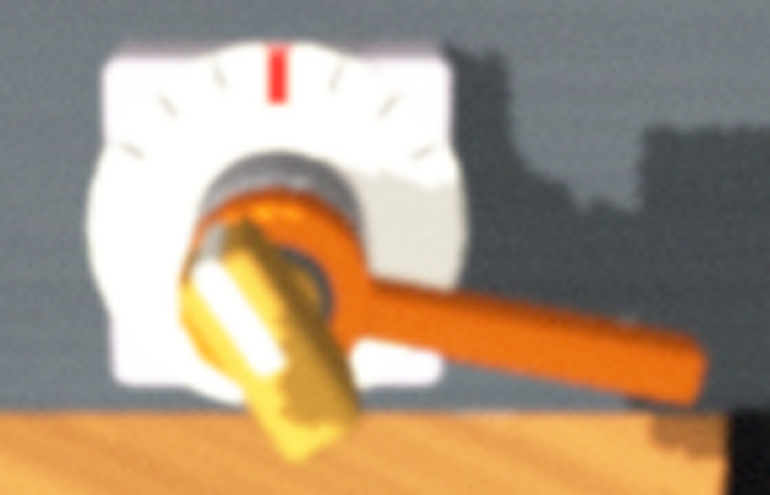

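The crop shows the white pointer line from (205,270) to (270,365), the dial centre near (278,220) and the red mark at (278,75). The lever runs from (370,305) to (700,370).

```bash
python3 - <<'E'
from h import *
t=np.load('w1.npz');K,V=t['K'],t['view']
f=lambda x,y,z:onz(K,V,(205+x/5.5,150+y/5.5),z)
ang=lambda v:np.degrees(np.arctan2(v[1],v[0]))
a,b=f(200,265,.113),f(275,372,.113);print('line',a,b,ang(a-b),np.linalg.norm(a-b))
print('dial',f(278,222,.04),'redtop',f(278,75,.04))
l0,l1=f(370,285,.083),f(705,345,.083);print('lever',l0,l1,ang(l1-l0)); 
l0,l1=f(370,332,.083),f(695,403,.083);print('lever lower',l0,l1,ang(l1-l0))
u=np.array([.894,.448]);R=f(278,75,.04)[:2];A=R-.03*u;print('axis',A)
s=bot.read_state();print(totool([A[0]-s['position'][0],A[1]-s['position'][1],0]))
E
```

```text
line [ 0.58366554 -0.10057552  0.113     ] [ 0.57346239 -0.1180735   0.113     ] 59.75336899890899 0.020255455796312303
dial [ 0.57614985 -0.1159082   0.04      ] redtop [ 0.60193229 -0.10314303  0.04      ]
lever [ 0.58422035 -0.12997989  0.083     ] [ 0.60021941 -0.18582117  0.083     ] -74.01249165342537
lever lower [ 0.57678062 -0.13380443  0.083     ] [ 0.59031575 -0.18963372  0.083     ] -76.37227600779819
axis [ 0.57511229 -0.11658303]
[-1.22618952e-02 -5.78884265e-03  1.92995913e-06]
```

Scaled: 0.093 m / 0.6 = 0.155, -0.0122 m / 0.6 = -0.0203, -33 degrees / 180 = -0.1833.

```bash
python3 -m handwheel '[[[-0.0067, -0.0033, 0, 0, 0, -0.0444, 1], [-0.0133, -0.0067, 0, 0, 0, -0.0889, 1], [-0.0203, -0.0097, 0, 0, 0, -0.1333, 1], [-0.0203, -0.0097, 0, 0, 0, -0.1833, 1], [-0.0203, -0.0097, 0.05, 0, 0, -0.1833, 1], [-0.0203, -0.0097, 0.1, 0, 0, -0.1833, 1], [-0.0203, -0.0097, 0.1333, 0, 0, -0.1833, 1], [-0.0203, -0.0097, 0.155, 0, 0, -0.1833, 0.6], [-0.0203, -0.0097, 0.155, 0, 0, -0.1833, 0.4], [-0.0203, -0.0097, 0.155, 0, 0, -0.1833, 0.3], [-0.0203, -0.0097, 0.155, 0, 0, -0.1833, 0], [-0.0203, -0.0097, 0.155, 0, 0, -0.1833, 0], [-0.0203, -0.0097, 0.155, 0, 0, -0.1833, 0], [-0.0203, -0.0097, 0.155, 0, 0, -0.1833, 0], [-0.0203, -0.0097, 0.155, 0, 0, -0.1833, 0], [-0.0203, -0.0097, 0.155, 0, 0, -0.1833, 0]]]'
```

```text
time_s: 3.35
position: [0.5757, -0.1153, 0.0946]
tcp_rot: [[0.505, 0.863, 0.0], [0.863, -0.505, -0.0], [0.0, 0.0, -1.0]]
force: [-1.2, -0.0, -0.7]
opening: 0.263
grasp_force: 0.0
```

Scaled: 33 degrees / 180 = 0.1833.

```bash
python3 -m handwheel '[[[0, 0, 0, 0, 0, 0, 0], [0, 0, 0, 0, 0, 0, 0], [0, 0, 0, 0, 0, 0, 0], [0, 0, 0, 0, 0, 0, 0], [0, 0, 0, 0, 0, 0, 0]]]'; python3 -m handwheel '[[[0, 0, 0, 0, 0, 0.0278, 0], [0, 0, 0, 0, 0, 0.0556, 0], [0, 0, 0, 0, 0, 0.0833, 0], [0, 0, 0, 0, 0, 0.1111, 0], [0, 0, 0, 0, 0, 0.1389, 0], [0, 0, 0, 0, 0, 0.1611, 0], [0, 0, 0, 0, 0, 0.1833, 0], [0, 0, 0, 0, 0, 0.1833, 0], [0, 0, 0, 0, 0, 0.1833, 0], [0, 0, 0, 0, 0, 0.1833, 0], [0, 0, 0, 0, 0, 0.1833, 0]]]'
```

```text
time_s: 3.85
position: [0.5753, -0.1152, 0.0945]
tcp_rot: [[0.506, 0.863, -0.001], [0.863, -0.506, 0.0], [0.0, -0.001, -1.0]]
force: [-1.6, 1.5, 1.7]
opening: 0.16
grasp_force: 30.0
time_s: 4.95
position: [0.5756, -0.1155, 0.0945]
tcp_rot: [[0.894, 0.449, -0.0], [0.449, -0.894, -0.0], [-0.0, 0.0, -1.0]]
force: [-1.3, -0.4, 1.1]
opening: 0.163
grasp_force: 30.0
```

Scaled: -0.093 m / 0.6 = -0.155, -0.09 m / 0.6 = -0.15.

```bash
python3 -m handwheel '[[[0, 0, 0, 0, 0, 0, 0.5], [0, 0, 0, 0, 0, 0, 0.8], [0, 0, 0, 0, 0, 0, 1], [0, 0, 0, 0, 0, 0, 1], [0, 0, -0.05, 0, 0, 0, 1], [0, 0, -0.1, 0, 0, 0, 1], [0.0083, 0, -0.15, 0, 0, 0, 1], [0.02, 0, -0.155, 0, 0, 0, 1], [0.02, 0, -0.155, 0, 0, 0, 1], [0.02, 0, -0.155, 0, 0, 0, 1]]]'
python3 - <<'E'
from h import *
im,K,V,c=wrist();np.savez('w2.npz',color=im,K=K,view=V)
c=im[150:240,205:345,::-1];cv2.imwrite('pics/w2c.png',cv2.resize(c,None,fx=5.5,fy=5.5,interpolation=cv2.INTER_CUBIC))
E
```

```text
time_s: 5.95
position: [0.5854, -0.1096, 0.1863]
tcp_rot: [[0.894, 0.449, -0.003], [0.449, -0.894, 0.001], [-0.002, -0.002, -1.0]]
force: [-1.2, -0.4, 0.1]
opening: 0.96
grasp_force: 0.0
```

View pics/w2c.png

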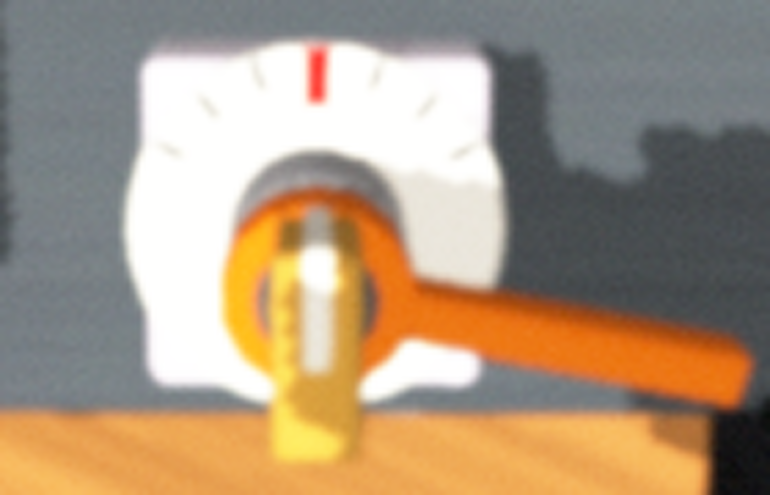

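The pointer line (318,210 to 372) now lies in line with the red mark at (318,75), so step 1 is met. Next I swing the shut fingers to the far side of the lever.

Scaled: 0.064 m / 0.6 = 0.1067, 0.06 m / 0.6 = 0.1, -167 degrees / 180 = -0.9278.

```bash
python3 -m handwheel '[[[0, 0.0167, 0, 0, 0, -0.0472, 0], [0, 0.0333, 0, 0, 0, -0.0944, 0], [0, 0.05, 0, 0, 0, -0.1417, 0], [0, 0.0667, 0, 0, 0, -0.1889, 0], [0, 0.0833, 0, 0, 0, -0.2361, 0], [0, 0.1, 0, 0, 0, -0.2833, 0], [0.0033, 0.1067, 0, 0, 0, -0.3306, 0], [0.0033, 0.1067, 0, 0, 0, -0.3778, 0], [0.0033, 0.1067, 0, 0, 0, -0.425, 0], [0.0033, 0.1067, 0, 0, 0, -0.4722, 0], [0.0033, 0.1067, 0, 0, 0, -0.5167, 0], [0.0033, 0.1067, 0, 0, 0, -0.5611, 0], [0.0033, 0.1067, 0, 0, 0, -0.6056, 0], [0.0033, 0.1067, 0, 0, 0, -0.65, 0], [0.0033, 0.1067, 0, 0, 0, -0.6944, 0], [0.0033, 0.1067, 0, 0, 0, -0.7389, 0], [0.0033, 0.1067, 0, 0, 0, -0.7861, 0], [0.0033, 0.1067, 0, 0, 0, -0.8333, 0], [0.0033, 0.1067, 0, 0, 0, -0.8806, 0], [0.0033, 0.1067, 0, 0, 0, -0.9278, 0]]]'
python3 -m handwheel '[[[0, 0, 0, 0, 0, -0.0083, 0], [0, 0, 0, 0, 0, -0.0083, 0], [0, 0, 0, 0, 0, -0.0083, 0]]]'
python3 - <<'E'
from h import *
s=bot.read_state();print(s['joint_positions'],totool(np.array([.617,-.1665,.066])-s['position']))
print(np.degrees(np.arctan2(s['tcp_rot'][1,0],s['tcp_rot'][0,0])))
cx=.015
for q in range(5,65,5):
    p=np.radians(q);print(q,np.round([cx-cx*np.cos(p)+.06*np.sin(p),.06-.06*np.cos(p)-cx*np.sin(p)],4))
E
```

```text
time_s: 8.0
position: [0.6155, -0.166, 0.1855]
tcp_rot: [[-0.97, -0.241, -0.004], [-0.241, 0.97, 0.002], [0.003, 0.002, -1.0]]
force: [0.2, -0.2, 0.9]
opening: 0.007
grasp_force: 0.0
time_s: 8.3
position: [0.6164, -0.1662, 0.1868]
tcp_rot: [[-0.966, -0.259, -0.001], [-0.259, 0.966, 0.001], [0.001, 0.001, -1.0]]
force: [0.2, 0.4, -0.1]
opening: 0.009
grasp_force: 0.0
[-2.51052600e+01  3.35565914e+01  8.20063038e+01 -7.08990648e-04
  6.45202767e+01 -1.30111060e+02] [-0.00064353 -0.0005207   0.12079114]
-164.99386448261782
5 [ 0.0053 -0.0011]
10 [ 0.0106 -0.0017]
15 [ 0.016  -0.0018]
20 [ 0.0214 -0.0015]
25 [ 0.0268 -0.0007]
30 [0.032  0.0005]
35 [0.0371 0.0022]
40 [0.0421 0.0044]
45 [0.0468 0.007 ]
50 [0.0513 0.0099]
55 [0.0555 0.0133]
60 [0.0595 0.017 ]
```

```bash
cat > f.py <<'E'
from h import *
s=bot.read_state();f=totool(s['force']);r=s['position'][:2]-np.array([.5755,-.1155])
print('tool f',np.round(f,2),'m',np.round(totool(s['moment']),3),'r %.4f th %.1f yaw %.1f z %.4f j6 %.0f t %.1f'%(np.hypot(*r),np.degrees(np.arctan2(r[1],r[0])),np.degrees(np.arctan2(s['tcp_rot'][1,0],s['tcp_rot'][0,0])),s['position'][2],s['joint_positions'][5],s['time_s']))
import sys; sys.exit(0 if abs(f[0])<4 else 1)
E
python3 -m handwheel '[[[0, 0, 0.05, 0, 0, 0, 0], [0, 0, 0.1, 0, 0, 0, 0], [0, 0, 0.15, 0, 0, 0, 0], [0, 0, 0.1833, 0, 0, 0, 0], [0, 0, 0.2008, 0, 0, 0, 0], [0, 0, 0.2008, 0, 0, 0, 0], [0, 0, 0.2008, 0, 0, 0, 0], [0, 0, 0.2008, 0, 0, 0, 0]]]' >/dev/null; python3 f.py
python3 -m handwheel '[[[0.01, 0, 0, 0, 0, 0, 0], [0.02, 0, 0, 0, 0, 0, 0], [0.02, 0, 0, 0, 0, 0, 0], [0.02, 0, 0, 0, 0, 0, 0]]]' >/dev/null; python3 f.py
python3 - <<'E'
from h import *
im,K,V,c=wrist();cv2.imwrite('pics/w3.png',cv2.resize(im[:,:,::-1],(768,576)))
E
```

```text
tool f [-0.06 -0.05  0.44] m [-0.111 -0.146 -0.001] r 0.0665 th -50.4 yaw -164.9 z 0.0685 j6 -130 t 9.1
tool f [-0.51  0.06  0.41] m [-0.099 -0.125 -0.048] r 0.0617 th -61.4 yaw -164.9 z 0.0674 j6 -131 t 9.5
```

View pics/w3.png

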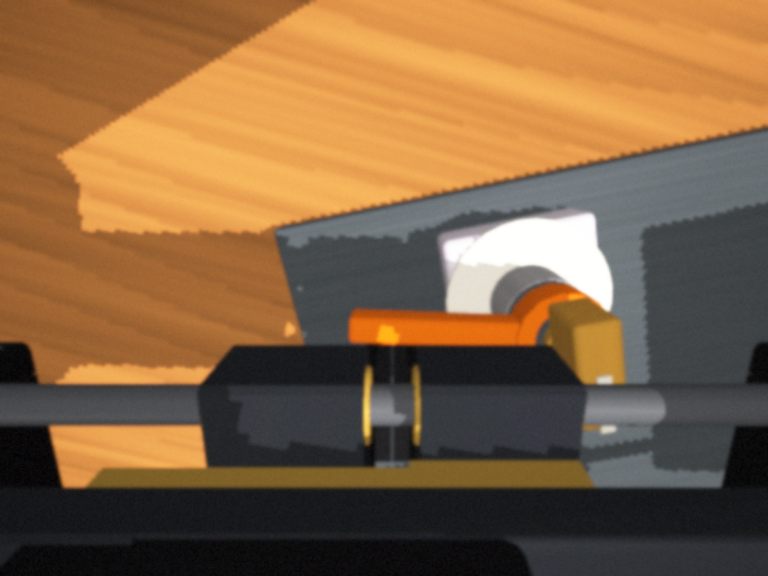

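The shut fingers (at about 390,380) lie flat behind the orange lever (350-520,328), in contact and clear of the head. I'll sweep through the range known to be free.

Scaled: 0.0468 m / 0.6 = 0.078, 0.0421 m / 0.6 = 0.0702, 45 degrees / 180 = 0.25.

```bash
python3 -m handwheel '[[[0.0088, -0.0018, 0, 0, 0, 0.0278, 0], [0.0177, -0.0028, 0, 0, 0, 0.0556, 0], [0.0267, -0.003, 0, 0, 0, 0.0833, 0], [0.0357, -0.0025, 0, 0, 0, 0.1111, 0], [0.0447, -0.0012, 0, 0, 0, 0.1389, 0], [0.0533, 0.0008, 0, 0, 0, 0.1667, 0], [0.0618, 0.0037, 0, 0, 0, 0.1944, 0], [0.0702, 0.0073, 0, 0, 0, 0.2222, 0], [0.078, 0.0117, 0, 0, 0, 0.25, 0], [0.078, 0.0117, 0, 0, 0, 0.25, 0], [0.078, 0.0117, 0, 0, 0, 0.25, 0], [0.078, 0.0117, 0, 0, 0, 0.25, 0]]]' >/dev/null; python3 f.py && python3 -m handwheel '[[[0.0088, -0.0018, 0, 0, 0, 0.0278, 0], [0.0177, -0.0028, 0, 0, 0, 0.0556, 0], [0.0267, -0.003, 0, 0, 0, 0.0833, 0], [0.0357, -0.0025, 0, 0, 0, 0.1111, 0], [0.0447, -0.0012, 0, 0, 0, 0.1389, 0], [0.0533, 0.0008, 0, 0, 0, 0.1667, 0], [0.0618, 0.0037, 0, 0, 0, 0.1944, 0], [0.0702, 0.0073, 0, 0, 0, 0.2222, 0], [0.0702, 0.0073, 0, 0, 0, 0.2222, 0], [0.0702, 0.0073, 0, 0, 0, 0.2222, 0], [0.0702, 0.0073, 0, 0, 0, 0.2222, 0]]]' >/dev/null; python3 f.py
```

```text
tool f [-1.2  -1.05  0.42] m [-0.103 -0.078 -0.037] r 0.0618 th -105.9 yaw 150.2 z 0.0671 j6 -89 t 10.8
tool f [ 0.22 -0.44 -0.45] m [-0.078 -0.023  0.001] r 0.0620 th -145.8 yaw 110.2 z 0.0671 j6 -48 t 11.8
```

Scaled: 0.016 m / 0.6 = 0.0267, 0.0106 m / 0.6 = 0.0177, 15 degrees / 180 = 0.0833.

```bash
sed -i 's/abs(f\[0\])<4/f[0]>-2.5/' f.py
python3 -m handwheel '[[[0.0088, -0.0018, 0, 0, 0, 0.0278, 0], [0.0177, -0.0028, 0, 0, 0, 0.0556, 0], [0.0267, -0.003, 0, 0, 0, 0.0833, 0], [0.0267, -0.003, 0, 0, 0, 0.0833, 0], [0.0267, -0.003, 0, 0, 0, 0.0833, 0], [0.0267, -0.003, 0, 0, 0, 0.0833, 0]]]' >/dev/null; python3 f.py && python3 -m handwheel '[[[0.0088, -0.0018, 0, 0, 0, 0.0278, 0], [0.0177, -0.0028, 0, 0, 0, 0.0556, 0], [0.0267, -0.003, 0, 0, 0, 0.0833, 0], [0.0267, -0.003, 0, 0, 0, 0.0833, 0], [0.0267, -0.003, 0, 0, 0, 0.0833, 0], [0.0267, -0.003, 0, 0, 0, 0.0833, 0]]]' >/dev/null && python3 f.py && python3 -m handwheel '[[[0.0088, -0.0018, 0, 0, 0, 0.0278, 0], [0.0177, -0.0028, 0, 0, 0, 0.0556, 0], [0.0267, -0.003, 0, 0, 0, 0.0833, 0], [0.0267, -0.003, 0, 0, 0, 0.0833, 0], [0.0267, -0.003, 0, 0, 0, 0.0833, 0], [0.0267, -0.003, 0, 0, 0, 0.0833, 0]]]' >/dev/null && python3 f.py
```

```text
tool f [-0.5  -0.11 -0.1 ] m [-0.068  0.01   0.035] r 0.0621 th -160.8 yaw 95.2 z 0.0671 j6 -32 t 12.4
tool f [ 0.05 -0.39  0.86] m [-0.079  0.027  0.032] r 0.0621 th -175.7 yaw 80.2 z 0.0671 j6 -16 t 13.1
tool f [ 0.22  0.32 -0.93] m [-0.07   0.005 -0.008] r 0.0621 th 169.4 yaw 65.2 z 0.0670 j6 1 t 13.7
```

Scaled: 0.016 m / 0.6 = 0.0267, 0.0106 m / 0.6 = 0.0177, 15 degrees / 180 = 0.0833.

```bash

python3 -m handwheel '[[[0.0088, -0.0018, 0, 0, 0, 0.0278, 0], [0.0177, -0.0028, 0, 0, 0, 0.0556, 0], [0.0267, -0.003, 0, 0, 0, 0.0833, 0], [0.0267, -0.003, 0, 0, 0, 0.0833, 0], [0.0267, -0.003, 0, 0, 0, 0.0833, 0], [0.0267, -0.003, 0, 0, 0, 0.0833, 0]]]' >/dev/null; python3 f.py && python3 -m handwheel '[[[0.0088, -0.0018, 0, 0, 0, 0.0278, 0], [0.0177, -0.0028, 0, 0, 0, 0.0556, 0], [0.0267, -0.003, 0, 0, 0, 0.0833, 0], [0.0267, -0.003, 0, 0, 0, 0.0833, 0], [0.0267, -0.003, 0, 0, 0, 0.0833, 0], [0.0267, -0.003, 0, 0, 0, 0.0833, 0]]]' >/dev/null && python3 f.py && python3 -m handwheel '[[[0.0088, -0.0018, 0, 0, 0, 0.0278, 0], [0.0177, -0.0028, 0, 0, 0, 0.0556, 0], [0.0267, -0.003, 0, 0, 0, 0.0833, 0], [0.0267, -0.003, 0, 0, 0, 0.0833, 0], [0.0267, -0.003, 0, 0, 0, 0.0833, 0], [0.0267, -0.003, 0, 0, 0, 0.0833, 0]]]' >/dev/null && python3 f.py
python3 - <<'E'
from h import *
im,K,V,c=wrist();cv2.imwrite('pics/w4.png',cv2.resize(im[:,:,::-1],(768,576)))
E
```

```text
tool f [-0.26  0.38 -1.  ] m [-0.039  0.    -0.021] r 0.0620 th 154.5 yaw 50.2 z 0.0671 j6 18 t 14.2
tool f [ 0.61 -0.06  0.33] m [-0.021  0.001 -0.036] r 0.0619 th 139.6 yaw 35.2 z 0.0671 j6 35 t 14.8
tool f [0.69 0.56 0.53] m [-0.044 -0.054  0.019] r 0.0618 th 124.7 yaw 20.2 z 0.0671 j6 51 t 15.4
```

View pics/w4.png

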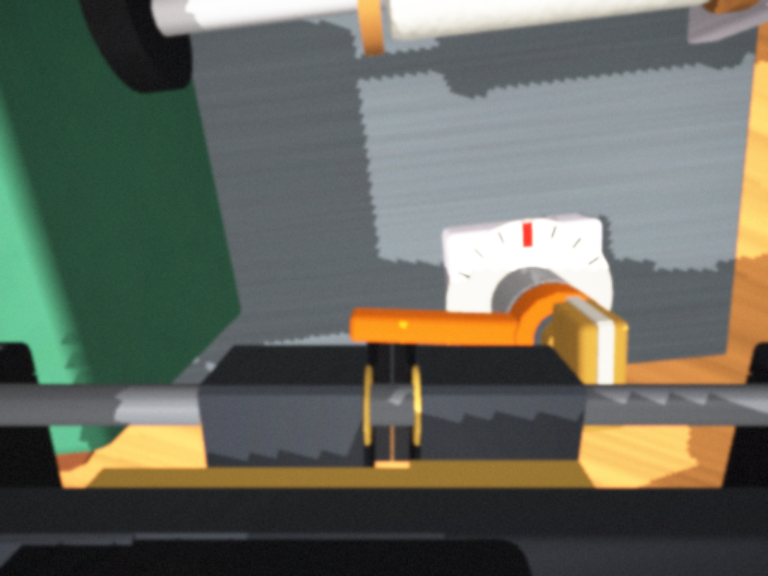

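The lever is still against the fingers (lever at 350-520,325) and the pointer is still on the mark. The nut is still running free, so I continue.

Scaled: 0.016 m / 0.6 = 0.0267, 0.0106 m / 0.6 = 0.0177, 15 degrees / 180 = 0.0833.

```bash

python3 -m handwheel '[[[0.0088, -0.0018, 0, 0, 0, 0.0278, 0], [0.0177, -0.0028, 0, 0, 0, 0.0556, 0], [0.0267, -0.003, 0, 0, 0, 0.0833, 0], [0.0267, -0.003, 0, 0, 0, 0.0833, 0], [0.0267, -0.003, 0, 0, 0, 0.0833, 0], [0.0267, -0.003, 0, 0, 0, 0.0833, 0]]]' >/dev/null; python3 f.py && python3 -m handwheel '[[[0.0088, -0.0018, 0, 0, 0, 0.0278, 0], [0.0177, -0.0028, 0, 0, 0, 0.0556, 0], [0.0177, -0.0028, 0, 0, 0, 0.0556, 0], [0.0177, -0.0028, 0, 0, 0, 0.0556, 0], [0.0177, -0.0028, 0, 0, 0, 0.0556, 0]]]' >/dev/null && python3 f.py && python3 -m handwheel '[[[0.0088, -0.0018, 0, 0, 0, 0.0278, 0], [0.0177, -0.0028, 0, 0, 0, 0.0556, 0], [0.0177, -0.0028, 0, 0, 0, 0.0556, 0], [0.0177, -0.0028, 0, 0, 0, 0.0556, 0], [0.0177, -0.0028, 0, 0, 0, 0.0556, 0]]]' >/dev/null && python3 f.py && python3 -m handwheel '[[[0.0088, -0.0018, 0, 0, 0, 0.0278, 0], [0.0177, -0.0028, 0, 0, 0, 0.0556, 0], [0.0177, -0.0028, 0, 0, 0, 0.0556, 0], [0.0177, -0.0028, 0, 0, 0, 0.0556, 0], [0.0177, -0.0028, 0, 0, 0, 0.0556, 0]]]' >/dev/null && python3 f.py
```

```text
tool f [ 0.43 -0.23 -0.46] m [ 0.043 -0.011 -0.02 ] r 0.0617 th 109.7 yaw 5.2 z 0.0671 j6 67 t 16.1
tool f [-0.35  0.1  -0.57] m [ 0.059 -0.014  0.032] r 0.0616 th 99.7 yaw -4.8 z 0.0671 j6 78 t 16.6
tool f [0.53 0.81 0.85] m [ 0.053 -0.105  0.016] r 0.0616 th 89.8 yaw -14.8 z 0.0670 j6 88 t 17.1
tool f [-2.75 -0.15  0.1 ] m [ 0.016 -0.503  0.038] r 0.0616 th 80.3 yaw -24.8 z 0.0669 j6 99 t 17.6
```

Scaled: 0.0053 m / 0.6 = 0.0088, -0.0011 m / 0.6 = -0.0018, 5 degrees / 180 = 0.0278.

```bash
sed -i 's/f\[0\]>-2.5/f[0]>-6/' f.py
python3 -m handwheel '[[[0.0088, -0.0018, 0, 0, 0, 0.0278, 0], [0.0088, -0.0018, 0, 0, 0, 0.0278, 0], [0.0088, -0.0018, 0, 0, 0, 0.0278, 0], [0.0088, -0.0018, 0, 0, 0, 0.0278, 0]]]' >/dev/null; python3 f.py &&python3 -m handwheel '[[[0.0088, -0.0018, 0, 0, 0, 0.0278, 0], [0.0088, -0.0018, 0, 0, 0, 0.0278, 0], [0.0088, -0.0018, 0, 0, 0, 0.0278, 0], [0.0088, -0.0018, 0, 0, 0, 0.0278, 0]]]' >/dev/null && python3 f.py
```

```text
tool f [-2.64  1.33 -0.22] m [-0.065 -0.618  0.041] r 0.0616 th 75.2 yaw -29.8 z 0.0668 j6 104 t 18.0
tool f [-4.55  0.42  0.63] m [-0.047 -0.755  0.02 ] r 0.0616 th 69.9 yaw -34.8 z 0.0669 j6 109 t 18.4
```

Scaled: 0.0053 m / 0.6 = 0.0088, -0.0011 m / 0.6 = -0.0018, 5 degrees / 180 = 0.0278.

```bash
python3 -m handwheel '[[[0.0088, -0.0018, 0, 0, 0, 0.0278, 0], [0.0088, -0.0018, 0, 0, 0, 0.0278, 0], [0.0088, -0.0018, 0, 0, 0, 0.0278, 0], [0.0088, -0.0018, 0, 0, 0, 0.0278, 0]]]' >/dev/null; python3 f.py; python3 -m handwheel '[[[0, 0, 0, 0, 0, 0, 0]]]' >/dev/null; python3 f.py &&python3 -m handwheel '[[[0.0088, -0.0018, 0, 0, 0, 0.0278, 0], [0.0088, -0.0018, 0, 0, 0, 0.0278, 0], [0.0088, -0.0018, 0, 0, 0, 0.0278, 0], [0.0088, -0.0018, 0, 0, 0, 0.0278, 0]]]' >/dev/null && python3 f.py;python3 -m handwheel '[[[0, 0, 0, 0, 0, 0, 0]]]' >/dev/null; python3 f.py
```

```text
tool f [-4.55 -0.07  0.81] m [-0.095 -0.901  0.044] r 0.0616 th 65.1 yaw -39.8 z 0.0668 j6 114 t 18.8
tool f [-4.66 -0.51  1.22] m [-0.074 -1.    -0.007] r 0.0616 th 65.0 yaw -39.8 z 0.0668 j6 114 t 18.9
tool f [-4.68  1.3   1.18] m [-0.095 -0.945  0.018] r 0.0616 th 59.7 yaw -44.9 z 0.0669 j6 118 t 19.3
tool f [-4.48  1.11  1.73] m [-0.128 -0.98   0.078] r 0.0615 th 59.7 yaw -44.9 z 0.0669 j6 118 t 19.4
```

```bash
python3 - <<'E'
from h import *
im,K,V,c=wrist();b=cv2.resize(im[:,:,::-1],(768,576));cv2.imwrite('pics/w5.png',b)
for n in ('w3','w4','w5'):
    m=cv2.inRange(cv2.cvtColor(cv2.imread(f'pics/{n}.png'),cv2.COLOR_BGR2HSV),(6,190,110),(17,255,255))
    m[:290]=0;m[400:]=0;m[:,:330]=0;m[:,530:]=0
    print(n,[(x,np.flatnonzero(m[:,x])[[0,-1]].tolist() if m[:,x].any() else None) for x in (365,400,440,480,505)])
E
```

```text
w3 [(365, [310, 343]), (400, [311, 344]), (440, [313, 345]), (480, [316, 345]), (505, [316, 345])]
w4 [(365, [309, 339]), (400, [311, 344]), (440, [312, 344]), (480, [314, 345]), (505, [314, 345])]
w5 [(365, [312, 343]), (400, [313, 344]), (440, [313, 344]), (480, [315, 345]), (505, [313, 345])]
```

View pics/w5.png

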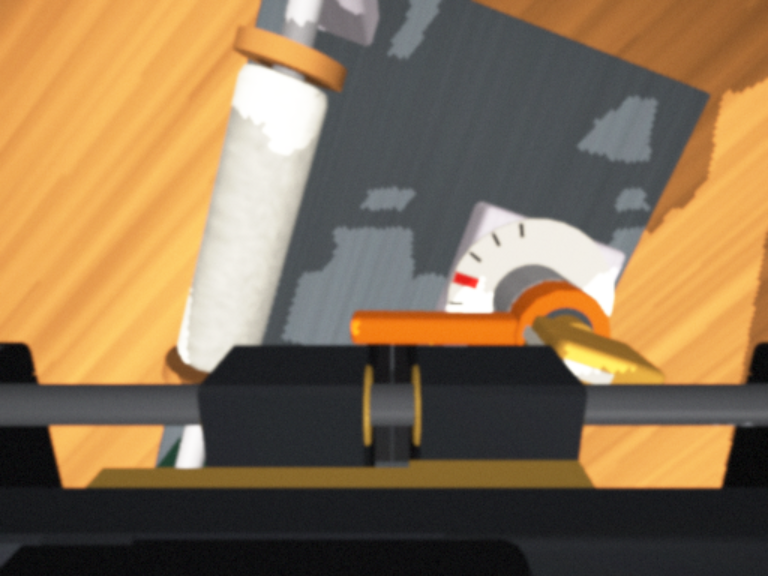

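The fingers are still in contact (lever at 350-520,328) and the pointer line still points at the red mark. I continue in small steps, reading after each row.

Scaled: 0.0021 m / 0.6 = 0.0035, -0.0005 m / 0.6 = -0.0008, 2 degrees / 180 = 0.0111.

```bash
python3 -m handwheel '[[[0.0035, -0.0008, 0, 0, 0, 0.0111, 0]]]' >/dev/null; python3 f.py; python3 -m handwheel '[[[0, 0, 0, 0, 0, 0, 0]]]' >/dev/null; python3 f.py;  python3 -m handwheel '[[[0.0035, -0.0008, 0, 0, 0, 0.0111, 0]]]' >/dev/null; python3 f.py; python3 -m handwheel '[[[0, 0, 0, 0, 0, 0, 0]]]' >/dev/null; python3 f.py; python3 -m handwheel '[[[0, 0, 0, 0, 0, 0, 0]]]' >/dev/null; python3 f.py; python3 -m handwheel '[[[0, 0, 0, 0, 0, 0, 0]]]' >/dev/null; python3 f.py
```

```text
tool f [-9.84 -0.03 -0.57] m [-0.03  -1.795 -0.049] r 0.0618 th 59.2 yaw -46.9 z 0.0668 j6 120 t 19.6
tool f [-6.72  0.96  0.57] m [-0.075 -1.305 -0.029] r 0.0617 th 58.7 yaw -46.9 z 0.0668 j6 120 t 19.6
tool f [-9.89 -0.1  -1.96] m [ 0.021 -1.819 -0.059] r 0.0619 th 57.9 yaw -48.9 z 0.0668 j6 122 t 19.8
tool f [-7.07  1.22 -0.24] m [-0.15  -1.392 -0.037] r 0.0618 th 57.0 yaw -48.9 z 0.0668 j6 122 t 19.9
tool f [-6.93  0.29 -0.22] m [-0.039 -1.34  -0.014] r 0.0618 th 56.9 yaw -48.9 z 0.0668 j6 122 t 19.9
tool f [-7.24  1.16 -0.11] m [-1.120e-01 -1.346e+00 -1.000e-03] r 0.0618 th 56.9 yaw -48.8 z 0.0668 j6 122 t 20.1
```

Scaled: 0.001 m / 0.6 = 0.0017, -0.0002 m / 0.6 = -0.0003, 1 degrees / 180 = 0.0056.

```bash
python3 -m handwheel '[[[0.0017, -0.0003, 0, 0, 0, 0.0056, 0]]]' >/dev/null; python3 f.py; python3 -m handwheel '[[[0.0017, -0.0003, 0, 0, 0, 0.0056, 0]]]' >/dev/null; python3 f.py; python3 -m handwheel '[[[0.0017, -0.0003, 0, 0, 0, 0.0056, 0]]]' >/dev/null; python3 f.py; python3 -m handwheel '[[[0, 0, 0, 0, 0, 0, 0]]]' >/dev/null; python3 f.py;python3 -m handwheel '[[[0, 0, 0, 0, 0, 0, 0], [0, 0, 0, 0, 0, 0, 0], [0, 0, 0, 0, 0, 0, 0]]]' >/dev/null; python3 f.py
```

```text
tool f [-10.43   0.86  -1.19] m [ 0.062 -1.816 -0.072] r 0.0619 th 56.7 yaw -49.9 z 0.0668 j6 123 t 20.1
tool f [-10.91  -0.56   0.41] m [ 0.022 -1.857 -0.067] r 0.0620 th 56.2 yaw -50.9 z 0.0667 j6 124 t 20.2
tool f [-8.46  0.72 -0.28] m [ 0.029 -1.844 -0.023] r 0.0620 th 55.3 yaw -51.9 z 0.0668 j6 125 t 20.4
tool f [-8.33  0.14 -0.39] m [ 0.018 -1.658 -0.071] r 0.0619 th 54.9 yaw -51.9 z 0.0668 j6 125 t 20.4
tool f [-8.46  0.4  -1.08] m [-0.049 -1.645 -0.096] r 0.0619 th 54.8 yaw -51.9 z 0.0668 j6 125 t 20.8
```

The nut now moves only under about 10 N and holds at 8.4 N at rest. I back off, rise and check.

Scaled: -0.12 m / 0.6 = -0.2, -0.06 m / 0.6 = -0.1.

```bash
python3 -m handwheel '[[[-0.005, 0, 0, 0, 0, 0, 0], [-0.0133, 0, 0, 0, 0, 0, 0], [-0.0233, 0, 0, 0, 0, 0, 0], [-0.0233, 0, -0.0333, 0, 0, 0, 0], [-0.0233, 0, -0.1, 0, 0, 0, 0], [-0.0233, 0.0333, -0.1667, 0, 0, 0, 0], [-0.0233, 0.0667, -0.2, 0, 0, 0, 0], [-0.0233, 0.1, -0.2, 0, 0, 0, 0], [-0.0233, 0.1, -0.2, 0, 0, 0, 0], [-0.0233, 0.1, -0.2, 0, 0, 0, 0]]]'
python3 - <<'E'
from h import *
im,K,V,c=wrist();np.savez('w6.npz',color=im,K=K,view=V);cv2.imwrite('pics/w6.png',cv2.resize(im[:,:,::-1],(768,576),interpolation=cv2.INTER_CUBIC))
E
```

```text
time_s: 21.75
position: [0.5581, -0.0933, 0.1877]
tcp_rot: [[0.617, -0.787, 0.003], [-0.787, -0.617, -0.001], [0.003, -0.002, -1.0]]
force: [0.1, 1.1, -0.4]
opening: 0.004
grasp_force: 0.0
```

View pics/w6.png

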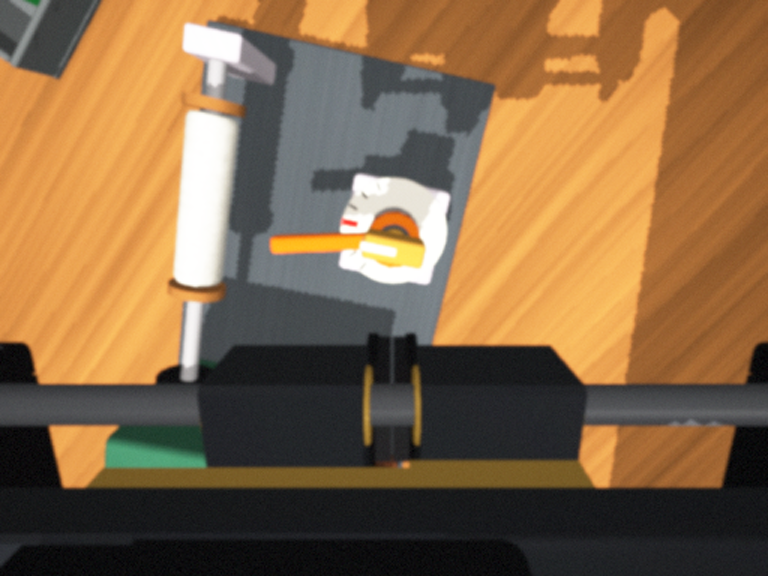

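The picture shows the pointer line (362,246)-(395,253), the red mark (349,222) and the lever (270-365,243). I'll check the angles numerically.

```bash
python3 - <<'E'
from h import *
t=np.load('w6.npz');K,V=t['K'],t['view'];im=t['color']
f=lambda x,y,z:onz(K,V,(x/1.5,y/1.5),z)
ang=lambda v:np.degrees(np.arctan2(v[1],v[0]))
print('line',ang(f(361,246,.113)-f(397,254,.113)),'plate side',ang(f(210,20,.012)-f(493,85,.012)))
h=cv2.cvtColor(im,cv2.COLOR_RGB2HSV)
m=cv2.inRange(h,(19,0,190),(179,90,255));m[:,:240]=0;m[:,268:]=0;m[:162]=0;m[172:]=0
p=np.argwhere(m)[:,::-1];l=cv2.fitLine(p.astype(np.float32),2,0,.01,.01).ravel();c=l[2:]
print(len(p),l,'fit',ang(onz(K,V,c-8*l[:2],.113)-onz(K,V,c+8*l[:2],.113)))
print('lever',ang(f(270,236,.08)-f(345,233,.08)),ang(f(271,255,.08)-f(345,250,.08)))
E
```

```text
line 25.381534158846623 plate side 26.261433122590354
180 [9.93983328e-01 1.09531544e-01 2.51472229e+02 1.66211105e+02] fit 31.72348364554509
lever 40.39877765454646 42.01687802909799
```

```bash
python3 -c "
from rig import bot
print(bot.hand_in())"
```

```text
the job is handed in; nothing more can be done
None
```

The pointer is on the red mark (about 1° off in the last picture), the locknut is seated and was nipped up with about 10 N at the lever, and the job was handed in at about 22 s with no verdict shown.

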